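# Finish packing the painting kit into the crate

### The arm

A 6-joint arm with a two-finger parallel gripper is mounted at the origin on the work surface. World frame = base frame: x ahead of the robot, y to its left, z up, the work surface at z = 0. Lengths are in m, angles in rad, forces in N, time in s.
With the tool pointing down it reaches from about 0.225 to 0.875 m from the base axis. Payload 3.4 kg.
Tool frame: the origin (TCP) lies at the very end of the fingers, on their centre line; the grasp point (between the pads) lies 19 mm behind it; z points along the fingers, y is the direction in which the jaws open and shut (so a half turn about z gives the same grasp; the last joint's range is limited). The gripper opens to 85 mm and grips with 20 to 120 N. Pads are 22 mm wide; open, the fingers measure 114 mm over their backs; the gripper's body (76 mm by 85 mm) begins 54 mm behind the grasp point. The pads swing forward as they close: fully open they stand 13 mm farther back than shut.
Start: joints at [1.184, 0.276, 1.505, -0, 1.361, -0.121], TCP at [0.151, 0.555, 0.231] pointing down, gripper open.
Joint ranges: [-2.89, 2.89], [-0.75, 2.08], [0.22, 2.7], [-1.18, 4.32], [0.11, 2.71], [-2.7, 2.7]. Speed limits (rad/s): [2.57, 2.57, 3.14, 3.14, 3.14, 3.14].

### API

Orientations are given as a 3x3 rotation matrix whose columns are the frame's x, y, z axes.
In Python, from bench import arm gives the robot as it stands. The module is installed in compiled form; this text tells all that it offers.
- The arm moves only by the tool jog_arm, never from a script. Its argument "rows" is a list of rows, each a list of 5 numbers: the opening, from -1 (shut) to 1 (fully open), so that 0 is half open, then the shift along the world's x, y, z in mm, then the turn about the world's z in rad. A call has 1 to 12 rows; each row is the pose to reach, as a shift and turn from the pose commanded when the call began; what a row does not reach only later rows make up. A row lasts 1/12 s, in which the tool goes at most 41.7 mm and 7.16 degrees, less where a joint would pass 70% of its speed; a pose out of reach is approached as far as the arm can. A call with a gripper value outside its range is refused whole. The fingers move at their own pace and stop on an object; "grip_force" is the grip in N (left out, the last holds). Time passes only in rows, so rows that repeat a pose let the fingers close. It gives the time, the measured TCP pose, the force and the opening at its end, in the units of the state.
- arm.observe(): the state, without advancing time (a new reading comes with each control period).
- arm.snapshot(name): name is "side" or "top" or "wrist"; returns a dict with "pixels" (420x560x3 uint8, red, green, blue), "mtx" (3x3 intrinsics, pixels), "k1" (the pictures are not rectified: a ray, as slopes to the right and down, at radius r is drawn at 1 + k1 r^2 times it, then the intrinsics apply), "R" (3x3) and "t" (3): a world point X has camera coordinates R X + t; the wrist camera has in their place "T_tool_cam" (4x4, takes a point from camera to tool coordinates, whose origin is the TCP and whose axes are the flange's). Camera axes: x right, y down, z forward; pixel columns grow to the right and rows downward; lengths in m; the calibration is good to about 2 mm. A picture is of the moment at which its call begins: read the wrist's pose just before it. There is no depth.
- arm.job_done(): hands the job in, once; it reports no verdict.
The state is a dict: "time": time; "qpos": joint angles; "qd": joint speeds; "joint_efforts": joint torques, N m; "position": TCP position; "tool_rot": TCP orientation; "ft_force": force on the tool from outside, world axes, zero at the start; "ft_torque": the same for the moment, N m; "gripper_width": finger opening in m.
Only numpy, scipy, OpenCV 4.12 (cv2) and the standard library are available. Lean on these libraries where they do the work, as an engineer would, in place of code of your own. Each camera call takes 0.05 s, during which the arm holds its last target. There are 200 camera calls.

### The job

Finish packing the painting kit into the blue crate, where the black drill-bit case already stands and must stay upright: put the cardboard carton, the spray can and the white mixing tub upright beside it on the crate's floor, with the orange tub nested right down inside the white one. Leave the other things on the bench where they are.

Things in the scene. Friction and masses are not known exactly. Their poses are not given: they have to be found in the camera images.
- crate: open blue crate, fixed to the bench: outside 202 (its x) x 136 (y) x 56 mm high, walls and floor 8 mm, inside 186 x 120 x 48 deep. Origin: centre of its underside. Tight: the case stands along one long wall; with the white tub, carton and can in a row beside it (the carton's 64 mm side across the row) about 4 mm is left between neighbours
- crate_in (a point): centre of the crate's inner floor, 8 mm above the bench; axes as the crate's
- case: black drill-bit case with blue latches, a box 165 (its x) x 40 (y) x 85 mm high, standing on its long narrow edge along the crate's -y wall, already in the crate; about 0.35 kg. Origin at the centre of its underside, z up. 
- big_tub: larger mixing tub, white plastic, open round tapered vessel 85 mm high, outside 56 mm across at the base and 68 mm at the rim, wall 3 mm, floor 4 mm; 0.08 kg. Origin at the centre of its underside, z up. 
- small_tub: smaller mixing tub, orange plastic, slim open round tapered vessel 108 mm high, outside 46 mm across at the base and 55 mm at the rim, wall 3 mm, floor 4 mm; 0.07 kg. It drops loosely into the larger tub until it stands on that tub's floor, and its top then stands 27 mm above the larger rim. Origin at the centre of its underside, z up. 
- carton: upright cardboard carton with a green band, rigid, 44 (its x) x 64 (y) x 120 mm high, about 0.3 kg. Origin at the centre of its underside, z up. 
- spray_can: red and white spray can, 172 mm high: body 58 mm across up to 128 mm, shoulder, then a white cap 48 mm across from 137 mm to the top; about 0.3 kg. Origin at the centre of its underside, z up. 
- level: bystander: yellow spirit level lying flat, 165 (x) x 45 (y) x 22 mm high. Origin at the centre of its underside, z up. 
- jar: bystander: amber glass jar, 66 mm across, 85 mm high, steel cap. Origin at the centre of its underside, z up. 
- tin: bystander: closed steel tin with a green band, 70 mm across, 75 mm high. Origin at the centre of its underside, z up. 
- tape: bystander: closed tape measure, black with a yellow face, 60 x 60 x 38 mm high. Origin at the centre of its underside, z up. 
- wrench: bystander: steel wrench, 190 mm long, lying along its x beyond the crate, under 15 mm high
Things that resemble listed ones, but are neither listed nor needed, are in the scene too. Leave any purple or turquoise look-alike of the case alone.

How it is judged:
At the end, for the whole second after the job is handed in: Case, carton, can and white tub stand inside the crate, bottoms within 6 mm of its floor; the orange tub stands in the white tub, bases within 10 mm of coaxial and its bottom at most 12 mm above the white one's; all within 0.12 rad of upright, released and at rest (linear speed of each of case, big_tub, carton, spray_can, small_tub below 0.03 m/s and angular speed of each of case, big_tub, carton, spray_can, small_tub below 0.3 rad/s and angle between each of case, big_tub, carton, spray_can, small_tub's own z axis and vertical below 0.12 rad and x of case in the frame of crate_in between -0.093 and 0.093 m and y of case in the frame of crate_in between -0.06 and 0.06 m and z of each of case, big_tub, carton, spray_can in the frame of crate_in below 0.006 m and x of big_tub in the frame of crate_in between -0.093 and 0.093 m and y of big_tub in the frame of crate_in between -0.06 and 0.06 m and x of carton in the frame of crate_in between -0.093 and 0.093 m and y of carton in the frame of crate_in between -0.06 and 0.06 m and x of spray_can in the frame of crate_in between -0.093 and 0.093 m and y of spray_can in the frame of crate_in between -0.06 and 0.06 m and horizontal distance between small_tub and big_tub below 0.01 m and z of small_tub in the frame of big_tub between -0.001 and 0.012 m); the robot touches nothing.
It fails at once if a bystander (level, jar, tin, tape or wrench) is moved by more than 25 mm (distance of any of level, jar, tin, tape, wrench from where it was at the start of the episode above 0.025 m).
It also fails if it takes over 72 s, if anything falls off the work surface, if the arm or the gripper's body presses on something with over 40 N, if the wrist force passes 120 N, or if a joint passes its speed limit or range.

## Working session

There is one attempt and no reset: what is moved stays moved. The work goes in short steps, Python scripts to look and compute and a tool call to move; the robot and the scene stay as the last step left them, time stands still between calls to the robot, and variables do not carry over. Pictures are saved under pics/ and viewed, about 8 in all and at most 12, crops included, and the job is handed in when it is done.

Besides the shell and the picture viewer there is one more tool, called after "Request:" as name(argument=value, ...) on one line, values as JSON. jog_arm: Moves the arm, as the interface text tells. Its arguments: {"type":"object","properties":{"rows":{"type":"array"},"grip_force":{"type":"number"}},"required":["rows"]}

```bash
mkdir -p pics; cat > h.py <<'E'
import numpy as np, cv2
from bench import arm
def snap(n,f=None):
    s=arm.observe(); d=arm.snapshot(n)
    if n=="wrist":
        T=np.array(d["T_tool_cam"]);Rt=np.array(s["tool_rot"]);p=np.array(s["position"])
        Rwc=Rt@T[:3,:3]; c=Rt@T[:3,3]+p
        d["R"]=Rwc.T; d["t"]=-Rwc.T@c
    for k in("R","t","mtx"): d[k]=np.array(d[k],float)
    if f: cv2.imwrite("pics/"+f,d["pixels"][:,:,::-1])
    return d
def dist(d): return np.array([d["k1"],0,0,0,0.])
def ray(d,uv):
    q=cv2.undistortPoints(np.array(uv,float).reshape(-1,1,2),d["mtx"],dist(d)).reshape(-1,2)
    r=np.c_[q,np.ones(len(q))]@d["R"]
    return -d["R"].T@d["t"],r
def onz(d,uv,z):
    c,r=ray(d,uv); return c+r*((z-c[2])/r[:,2])[:,None]
def proj(d,X):
    return cv2.projectPoints(np.array(X,float).reshape(-1,1,3),cv2.Rodrigues(d["R"])[0],d["t"],d["mtx"],dist(d))[0].reshape(-1,2)
E
python3 - <<'E'
from h import *
s=arm.observe();print(s)
for n in("top","side"):
    d=snap(n,n+"0.png");print(n,d["mtx"],d["k1"],d["R"],-d["R"].T@d["t"])
    np.savez(n+"0.npz",**d)
E
```

```text
{'time': 0.0, 'qpos': array([ 1.18401250e+00,  2.76613305e-01,  1.50614759e+00, -4.68084022e-06,
        1.36069488e+00, -1.20987516e-01]), 'qd': array([-4.58733276e-05,  1.16045763e-04, -8.92042900e-04, -1.89231742e-04,
       -2.01108540e-03, -1.62902942e-03]), 'joint_efforts': array([-1.89178507e-03, -4.16754842e+01, -2.45801747e+01, -3.77747847e-04,
        1.10471903e-02,  4.82787527e-06]), 'position': array([0.15083715, 0.55431113, 0.23042351]), 'tool_rot': array([[-9.64883815e-01,  2.62676104e-01, -6.98551476e-04],
       [ 2.62676941e-01,  9.64882294e-01, -1.72721356e-03],
       [ 2.20322222e-04, -1.85005377e-03, -9.99998264e-01]]), 'ft_force': array([ 0.50869846, -0.31855889, -0.11255727]), 'ft_torque': array([-0.00562854,  0.05825366, -0.00691232]), 'gripper_width': 0.08560076918171829}
top [[419.1251624    0.         282.15121207]
 [  0.         419.1251624  208.85076477]
 [  0.           0.           1.        ]] -0.04459235832627244 [[-1.64775588e-02 -9.99857408e-01 -3.69507246e-03]
 [-9.81063014e-01  1.68809014e-02 -1.92951800e-01]
 [ 1.92986663e-01  4.45724302e-04 -9.81201279e-01]] [0.27979873 0.03048225 1.11140309]
side [[510.70797229   0.         278.96713241]
 [  0.         510.70797229 209.17718981]
 [  0.           0.           1.        ]] -0.10812491149041116 [[-0.99422797 -0.10711121  0.00615967]
 [-0.0766463   0.66892764 -0.73936538]
 [ 0.07507394 -0.73556985 -0.67327624]] [0.37014759 1.2929145  1.20978842]
```

View pics/top0.png

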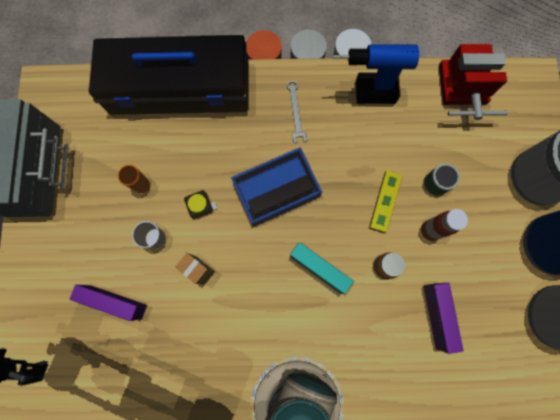

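View pics/side0.png

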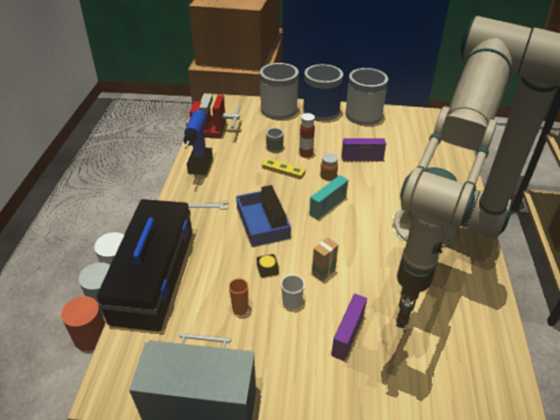

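The top view shows the orange tub at (133,180), white tub (148,236), carton (193,269), crate (277,187) with the case on its lower-right side, and the can (445,222). The jar is at (390,265), tin (442,178), level (386,201) and tape (199,204). The wrench lies beyond the crate. The side view agrees.

```bash
python3 - <<'E'
from h import *
im=cv2.imread("pics/top0.png")
a=cv2.resize(im[140:290,100:340],None,fx=3,fy=3,interpolation=cv2.INTER_CUBIC)
b=cv2.resize(im[200:250,360:600],None,fx=3,fy=3,interpolation=cv2.INTER_CUBIC)
b=np.pad(b,((0,0),(0,720-b.shape[1]),(0,0)))
cv2.imwrite("pics/crop1.png",np.vstack([a,b]))
d=dict(np.load("top0.npz")); d["k1"]=float(d["k1"])
g=lambda uv,z:print(uv,z,onz(d,[uv],z)[0].round(3))
g((129,174),.108);g((147,230),.085);g((457,218),.172);g((197,266),.12)
hsv=cv2.cvtColor(im,cv2.COLOR_BGR2HSV)
m=cv2.inRange(hsv,(100,90,40),(130,255,255)); m[:145]=0;m[230:]=0;m[:,:225]=0;m[:,330:]=0
m=cv2.morphologyEx(m,cv2.MORPH_CLOSE,np.ones((15,15)))
c=max(cv2.findContours(m,0,2)[0],key=cv2.contourArea)
h=cv2.convexHull(c); q=cv2.approxPolyDP(h,4,True).reshape(-1,2);print(q)
P=onz(d,q,.056);print(P.round(4))
for i in range(len(P)): print(np.linalg.norm(P[i]-P[i-1]).round(4))
E
```

```text
(129, 174) 0.108 [0.573 0.412 0.108]
(147, 230) 0.085 [0.434 0.368 0.085]
(457, 218) 0.172 [ 0.436 -0.369  0.172]
(197, 266) 0.12 [0.341 0.234 0.12 ]
[[299 148]
 [320 192]
 [252 223]
 [232 178]]
[[ 0.6506 -0.0163  0.056 ]
 [ 0.5301 -0.0677  0.056 ]
 [ 0.4519  0.1085  0.056 ]
 [ 0.5716  0.1604  0.056 ]]
0.1935
0.131
0.1927
0.1304
```

View pics/crop1.png

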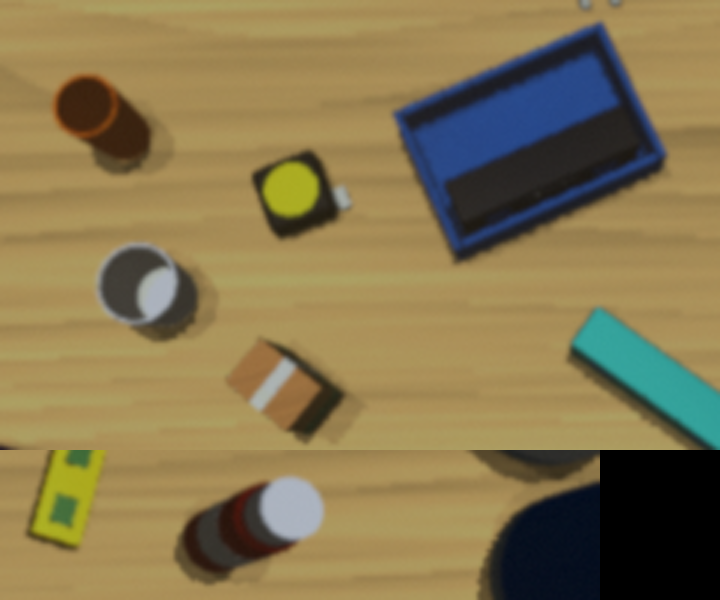

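The crop shows the orange rim at about (128.7,175), white rim (146,235), cap (457,220) and the carton's top corners. Crate yaw is about -1.15 rad, with the case on its near (low-x) wall.

```bash
python3 - <<'E'
from h import *
d=dict(np.load("top0.npz")); d["k1"]=float(d["k1"])
f=lambda x,y:(x/3+100-.33,y/3+140-.33)
print("orange",onz(d,[f(86,105)],.108).round(4)); print("white",onz(d,[f(138,285)],.085).round(4))
print("cap",onz(d,[(360+291/3-.33,200+60/3-.33)],.172).round(4))
P=onz(d,[f(263,338),f(322,385),f(292,432),f(226,380)],.12);print("carton",P.round(4),P.mean(0),np.linalg.norm(P-np.roll(P,1,0),axis=1))
# case top corners
P=onz(d,[f(444,182),f(618,106),f(642,152),f(462,226)],.093);print("case",P.round(4),P.mean(0))
E
```

```text
orange [[0.5708 0.4139 0.108 ]]
white [[0.4222 0.3706 0.085 ]]
cap [[ 0.4325 -0.3678  0.172 ]]
carton [[0.3736 0.2574 0.12  ]
 [0.336  0.21   0.12  ]
 [0.3    0.2329 0.12  ]
 [0.341  0.2859 0.12  ]] [0.33764323 0.2465636  0.12      ] [0.04325679 0.06048298 0.04272825 0.06697778]
case [[ 0.5032  0.1164  0.093 ]
 [ 0.5659 -0.0297  0.093 ]
 [ 0.5259 -0.0486  0.093 ]
 [ 0.4658  0.1016  0.093 ]] [0.51519045 0.03491984 0.093     ]
```

Request:
jog_arm(rows=[[1,41,-31,15,0.12],[1,82,-62,30,0.24],[1,123,-93,45,0.36],[1,164,-124,60,0.48],[1,205,-155,70,0.6],[1,240,-175,70,0.687],[1,240,-175,70,0.687],[1,240,-175,70,0.687],[1,240,-175,70,0.687]])

```text
time: 0.85
position: [0.396, 0.3768, 0.3017]
tool_rot: [[-0.915, -0.404, 0.004], [-0.404, 0.915, -0.002], [-0.003, -0.003, -1.0]]
ft_force: [-0.5, -0.4, 0.3]
gripper_width: 0.0854
```

```bash
python3 - <<'E'
from h import *
d=snap("wrist","w1.png"); print(-d["R"].T@d["t"],d["R"].round(2))
t=np.linspace(0,6.28,60)
im=d["pixels"][:,:,::-1].copy()
for c,r,z in(((.4222,.3706),.034,.085),((.5708,.4139),.0275,.108)):
    X=np.c_[c[0]+r*np.cos(t),c[1]+r*np.sin(t),t*0+z]
    cv2.polylines(im,[proj(d,X).round().astype(int).reshape(-1,1,2)],True,(255,0,255),1)
cv2.imwrite("pics/w1b.png",im)
np.savez("w1.npz",**d)
E
```

```text
[0.32106636 0.34521922 0.44409634] [[-0.4   0.92 -0.  ]
 [ 0.87  0.38  0.31]
 [ 0.29  0.13 -0.95]]
```

View pics/w1b.png

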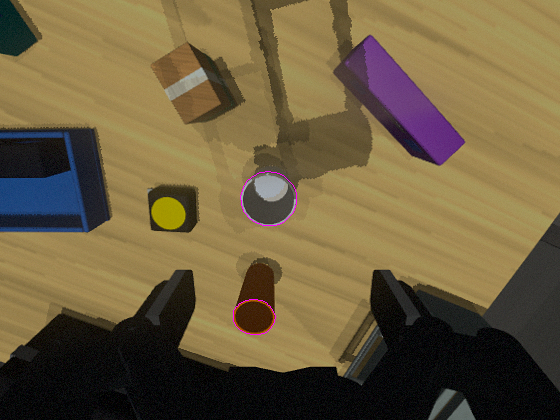

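The white and orange rim circles projected from the top view land exactly on the rims in the wrist view (white about (269,198), orange about (254,317)). Carton top corners are at about (187,44), (151,68), (188,123), (224,97).

```bash
python3 - <<'E'
from h import *
s=arm.observe();print(s["time"],s["position"],np.arctan2(s["tool_rot"][1,1],s["tool_rot"][0,1]))
d=dict(np.load("w1.npz")); d["k1"]=float(d["k1"])
P=onz(d,[(187,44),(151,68),(188,123),(224,97)],.12);print("carton",P.round(4),P.mean(0),np.linalg.norm(P-np.roll(P,1,0),axis=1))
v=P[2]-P[1]+P[3]-P[0];print(np.arctan2(v[1],v[0]))
E
```

```text
0.9 [0.39333772 0.37828369 0.30119453] 1.9873761762537947
carton [[0.3026 0.2375 0.12  ]
 [0.3365 0.2119 0.12  ]
 [0.3713 0.2618 0.12  ]
 [0.3332 0.2867 0.12  ]] [0.33588071 0.24948698 0.12      ] [0.05797239 0.04247907 0.06080643 0.04551832]
0.9869483512246575
```

Request:
jog_arm(rows=[[1,16,-5,-20,0],[1,31,-9.5,-50,0],[1,31,-9.5,-90,0],[1,31,-9.5,-130,0],[1,31,-9.5,-165,0],[1,31,-9.5,-195,0],[1,31,-9.5,-220,0],[1,31,-9.5,-235,0],[1,31,-9.5,-246,0],[1,31,-9.5,-246,0],[1,31,-9.5,-246,0],[1,31,-9.5,-246,0]])

```text
time: 1.9
position: [0.4219, 0.3712, 0.0559]
tool_rot: [[-0.912, -0.41, 0.001], [-0.41, 0.912, 0.001], [-0.001, 0.001, -1.0]]
ft_force: [-0.4, -0.3, 0.7]
gripper_width: 0.0855
```

Request:
jog_arm(rows=[[0.4,0,0,0,0],[0,0,0,0,0],[0,0,0,0,0],[0,0,0,0,0],[0,0,0,0,0],[0,0,0,0,0],[0,0,0,0,0],[0,0,0,0,0],[0,0,0,0,0]], grip_force=25)

```text
time: 2.65
position: [0.4229, 0.3709, 0.0568]
tool_rot: [[-0.913, -0.409, 0.002], [-0.409, 0.913, 0.002], [-0.003, 0.001, -1.0]]
ft_force: [-0.3, -0.0, 6.1]
gripper_width: 0.0658
```

Request:
jog_arm(rows=[[0,0,0,15,0],[0,0,0,45,0],[0,0,0,80,0],[0,10,-21,110,0],[0,25,-52,140,0],[0,42,-88,150,0],[0,59,-124,150,0],[0,76,-160,150,0],[0,90,-190,150,0],[0,100,-210,150,0],[0,100,-210,150,0],[0,100,-210,150,0]])

```text
time: 3.65
position: [0.5222, 0.1593, 0.2052]
tool_rot: [[-0.914, -0.406, -0.001], [-0.406, 0.914, 0.001], [0.0, 0.001, -1.0]]
ft_force: [-1.2, 0.7, -1.2]
gripper_width: 0.0661
```

Request:
jog_arm(rows=[[0,0,0,0,0],[0,0,0,0,0]])

```text
time: 3.82
position: [0.5213, 0.1613, 0.2052]
tool_rot: [[-0.912, -0.41, -0.001], [-0.41, 0.912, 0.001], [0.0, 0.001, -1.0]]
ft_force: [-0.2, -0.3, -0.9]
gripper_width: 0.0656
```

```bash
python3 - <<'E'
from h import *
s=arm.observe();print(s["position"],s["gripper_width"],s["ft_force"])
d=snap("wrist","w2.png")
np.savez("w2.npz",**d)
im=d["pixels"][:,:,::-1].copy()
C=np.array([.551,.0462]);ex=np.array([.408,-.913]);ey=np.array([.913,.408])
for a,b,z,k,o in((93,60,56,(255,0,255),(0,0)),(82.5,20,93,(0,255,0),(-4,-37.5))):
    X=[np.r_[C+ex*(o[0]+sx*a)/1e3+ey*(o[1]+sy*b)/1e3,z/1e3] for sx,sy in((1,1),(1,-1),(-1,-1),(-1,1))]
    cv2.polylines(im,[proj(d,X).round().astype(int).reshape(-1,1,2)],True,k,1)
cv2.imwrite("pics/w2b.png",im)
E
```

```text
[0.52133916 0.16130145 0.20523164] 0.06563152110895855 [-0.21060307 -0.30617132 -0.94641738]
```

View pics/w2b.png

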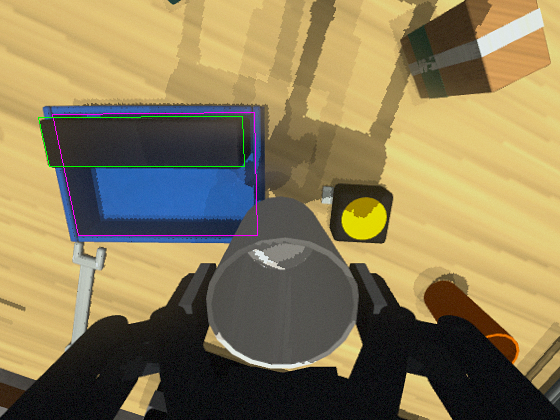

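The wrist view with the tub in hand shows the crate's left rim at about (42,107)-(72,240), the case in it at (40-243,117-166). My projected crate and case outlines (from the top view) agree within about 2 px, so I place the tub.

Request:
jog_arm(rows=[[0,9,-19,0,0],[0,19,-38,-10,0],[0,27.5,-56,-30,0],[0,27.5,-56,-55,0],[0,27.5,-56,-80,0],[0,27.5,-56,-100,0],[0,27.5,-56,-115,0],[0,27.5,-56,-126,0],[0,27.5,-56,-134,0],[0,27.5,-56,-139,0],[0,27.5,-56,-141,0],[0,27.5,-56,-141,0]])

```text
time: 4.87
position: [0.5501, 0.1051, 0.0651]
tool_rot: [[-0.912, -0.41, 0.001], [-0.41, 0.912, 0.001], [-0.002, -0.0, -1.0]]
ft_force: [-0.6, 0.3, -0.8]
gripper_width: 0.0656
```

Request:
jog_arm(rows=[[0,0,0,-1,0],[0,0,0,-2,0],[0,0,0,-3,0],[0,0,0,-3,0]])

```text
time: 5.2
position: [0.5514, 0.1051, 0.0647]
tool_rot: [[-0.913, -0.409, 0.005], [-0.409, 0.913, 0.001], [-0.005, -0.001, -1.0]]
ft_force: [-2.3, 0.9, 14.8]
gripper_width: 0.0655
```

Request:
jog_arm(rows=[[0.5,0,0,0,0],[0.8,0,0,0,0],[0.8,0,0,0,0],[0.8,0,0,0,0],[0.8,0,0,10,0],[0.8,0,0,35,0],[0.8,0,0,70,0],[0.8,0,0,105,0],[0.8,0,0,135,0],[0.8,0,20,150,0],[0.8,0,50,160,0]])

```text
time: 6.12
position: [0.551, 0.153, 0.225]
tool_rot: [[-0.914, -0.406, 0.005], [-0.406, 0.914, -0.001], [-0.005, -0.003, -1.0]]
ft_force: [0.1, 0.7, 0.3]
gripper_width: 0.077
```

Request:
jog_arm(rows=[[0.8,2,40,0,0],[0.8,5,80,0,0],[0.8,8,120,0,0],[0.8,12,160,0,0],[0.8,16,200,0,0],[0.8,20,230,0,0],[0.8,22,252,0,0],[0.8,22,258.5,0,0],[0.8,22,258.5,0,0],[0.8,22,258.5,0,0],[0.8,22,258.5,0,0]])

```text
time: 7.03
position: [0.5715, 0.4112, 0.2216]
tool_rot: [[-0.913, -0.408, -0.0], [-0.408, 0.913, -0.001], [0.001, -0.001, -1.0]]
ft_force: [-0.0, -0.1, 0.3]
gripper_width: 0.0768
```

```bash
python3 - <<'E'
from h import *
s=arm.observe();print(s["time"],s["position"],s["gripper_width"],s["ft_force"])
d=snap("top","t2.png")
im=d["pixels"][:,:,::-1].copy()
t=np.linspace(0,6.28,60)
C=np.array([.551,.0462]);ex=np.array([.408,-.913]);ey=np.array([.913,.408])
im=cv2.resize(im[130:250,100:340],None,fx=3,fy=3,interpolation=cv2.INTER_CUBIC)
X=np.c_[.5487+.034*np.cos(t),.1054+.034*np.sin(t),t*0+.093]
cv2.polylines(im,[((proj(d,X)-[100,130]+.33)*3).round().astype(int).reshape(-1,1,2)],True,(255,0,255),1)
cv2.imwrite("pics/t2b.png",im)
E
```

```text
7.0333 [0.57150936 0.4112338  0.22157262] 0.07682941201507579 [-0.04290514 -0.08735082  0.3377756 ]
```

View pics/t2b.png

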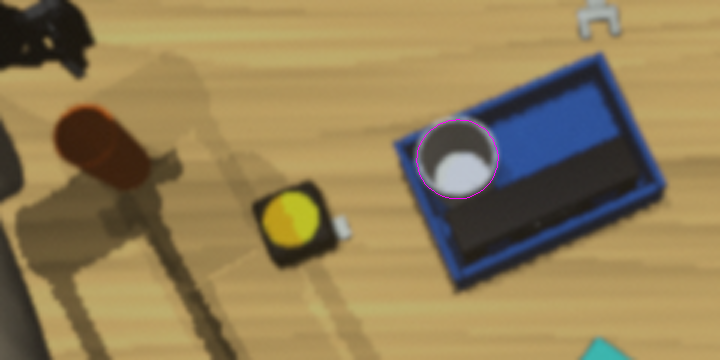

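The crop shows the white tub standing in the crate's back-left corner at (457,158), matching the intended rim circle; now the orange tub.

Request:
jog_arm(rows=[[0.8,0,1,-20,0],[0.8,0,1,-50,0],[0.8,0,1,-80,0],[0.8,0,1,-105,0],[0.8,0,1,-125,0],[0.8,0,1,-136,0],[0.8,0,1,-141,0],[0.8,0,1,-141,0],[0.8,0,1,-141,0],[0.4,0,1,-141,0]])

```text
time: 7.92
position: [0.5727, 0.4142, 0.0823]
tool_rot: [[-0.913, -0.409, 0.003], [-0.409, 0.913, 0.002], [-0.003, 0.0, -1.0]]
ft_force: [0.1, -0.6, -0.6]
gripper_width: 0.0666
```

Request:
jog_arm(rows=[[0,0,0,0,0],[-0.3,0,0,0,0],[-0.3,0,0,0,0],[-0.3,0,0,0,0],[-0.3,0,0,0,0],[-0.3,0,0,0,0],[-0.3,0,0,0,0],[-0.3,0,0,0,0]], grip_force=25)

```text
time: 8.58
position: [0.5727, 0.4143, 0.0825]
tool_rot: [[-0.913, -0.409, 0.003], [-0.409, 0.913, 0.002], [-0.004, 0.0, -1.0]]
ft_force: [-0.2, -1.1, 5.5]
gripper_width: 0.0536
```

Request:
jog_arm(rows=[[-0.3,0,0,15,0],[-0.3,0,0,45,0],[-0.3,0,0,80,0],[-0.3,-2,-25,110,0],[-0.3,-4,-60,132,0],[-0.3,-7,-100,132,0],[-0.3,-10,-140,132,0],[-0.3,-13,-180,132,0],[-0.3,-16,-220,132,0],[-0.3,-19,-260,132,0],[-0.3,-22,-290,132,0],[-0.3,-22,-308,132,0]])

```text
time: 9.58
position: [0.5484, 0.1026, 0.2126]
tool_rot: [[-0.913, -0.407, -0.001], [-0.407, 0.913, -0.001], [0.001, -0.001, -1.0]]
ft_force: [-0.3, 0.6, -0.2]
gripper_width: 0.0541
```

Request:
jog_arm(rows=[[-0.3,0,0,0,0],[-0.3,0,0,0,0],[-0.3,0,0,0,0],[-0.3,0,0,0,0]])

```text
time: 9.92
position: [0.5496, 0.1071, 0.2123]
tool_rot: [[-0.912, -0.41, -0.0], [-0.41, 0.912, 0.001], [-0.0, 0.001, -1.0]]
ft_force: [-0.1, -0.2, -0.3]
gripper_width: 0.0542
```

Request:
jog_arm(rows=[[-0.3,1,-1,-10,0],[-0.3,1,-1,-30,0],[-0.3,1,-1,-50,0],[-0.3,1,-1,-70,0],[-0.3,1,-1,-85,0],[-0.3,1,-1,-95,0],[-0.3,1,-1,-104,0],[-0.3,1,-1,-110,0],[-0.3,1,-1,-114,0],[-0.3,1,-1,-114,0]])

```text
time: 10.75
position: [0.5504, 0.105, 0.0978]
tool_rot: [[-0.913, -0.409, -0.001], [-0.409, 0.913, 0.0], [0.001, 0.0, -1.0]]
ft_force: [0.2, -0.6, -0.1]
gripper_width: 0.054
```

Request:
jog_arm(rows=[[-0.3,0,0,-1,0],[-0.3,0,0,-2,0],[-0.3,0,0,-3,0],[0,0,0,-3,0],[0.3,0,0,-3,0],[0.6,0,0,-3,0],[0.6,0,0,-3,0],[0.6,0,0,10,0],[0.6,0,0,35,0],[0.6,0,0,70,0],[0.6,0,0,105,0],[0.6,0,0,125,0]])

```text
time: 11.75
position: [0.552, 0.105, 0.2274]
tool_rot: [[-0.913, -0.409, 0.006], [-0.409, 0.913, 0.0], [-0.005, -0.002, -1.0]]
ft_force: [0.2, -0.2, 0.4]
gripper_width: 0.0683
```

Request:
jog_arm(rows=[[1,-20,13,0,-0.1],[1,-45,30,0,-0.2],[1,-75,50,0,-0.32],[1,-105,70,0,-0.44],[1,-135,90,0,-0.56],[1,-165,110,0,-0.68],[1,-190,127,0,-0.8],[1,-205,138,0,-0.92],[1,-214,143.5,0,-1.042],[1,-214,143.5,0,-1.042],[1,-214,143.5,0,-1.042],[1,-214,143.5,0,-1.042]])

```text
time: 12.75
position: [0.3373, 0.2481, 0.2235]
tool_rot: [[-0.815, 0.58, 0.001], [0.58, 0.815, -0.0], [-0.001, 0.001, -1.0]]
ft_force: [-0.2, 0.4, -0.1]
gripper_width: 0.0856
```

```bash
python3 - <<'E'
from h import *
d=snap("top","t3.png"); s=arm.observe();print(s["position"],np.arctan2(s["tool_rot"][1,1],s["tool_rot"][0,1]))
w=snap("wrist")
im=d["pixels"][:,:,::-1].copy()
t=np.linspace(0,6.28,60)
im=cv2.resize(im[140:230,220:340],None,fx=3,fy=3,interpolation=cv2.INTER_CUBIC)
X=np.c_[.549+.0275*np.cos(t),.1055+.0275*np.sin(t),t*0+.120]
cv2.polylines(im,[((proj(d,X)-[220,140]+.33)*3).round().astype(int).reshape(-1,1,2)],True,(255,0,255),1)
wi=w["pixels"][:,:,::-1].copy()
u=np.array([np.cos(.95),np.sin(.95)]);v=np.array([-u[1],u[0]]);c=np.array([.3365,.2485])
X=[np.r_[c+u*a*.032+v*b*.022,.12] for a,b in((1,1),(1,-1),(-1,-1),(-1,1))]
cv2.polylines(wi,[proj(w,X).round().astype(int).reshape(-1,1,2)],True,(255,0,255),1)
wi=wi[:,60:500]
o=np.zeros((420,800,3),np.uint8);o[:,:440]=wi;o[:270,440:]=im;cv2.imwrite("pics/t3b.png",o)
E
```

```text
[0.33745369 0.2480185  0.22342209] 0.9513388017198611
```

View pics/t3b.png

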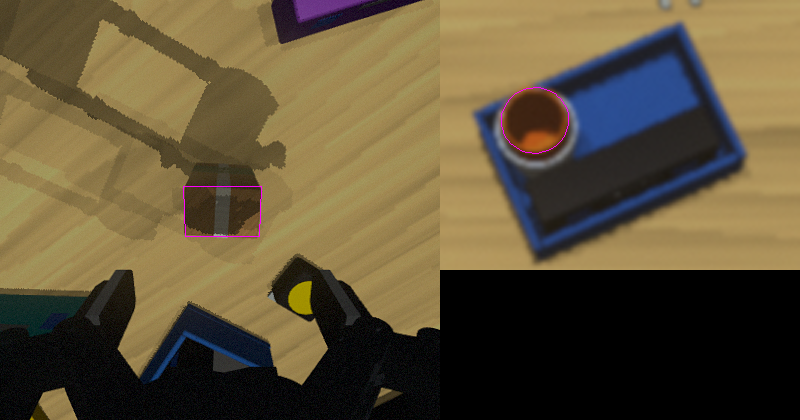

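The orange rim matches its expected circle inside the white tub, so it is nested. The carton outline (left half, about (222,212)) matches my estimate and is centred between the jaws, so I grip it.

Request:
jog_arm(rows=[[1,-1,0.5,-20,0],[1,-1,0.5,-50,0],[1,-1,0.5,-80,0],[1,-1,0.5,-105,0],[1,-1,0.5,-122,0],[1,-1,0.5,-131,0],[1,-1,0.5,-135,0],[1,-1,0.5,-135,0],[1,-1,0.5,-135,0],[0.4,-1,0.5,-135,0],[0.2,-1,0.5,-135,0],[0,-1,0.5,-135,0]], grip_force=40)

```text
time: 13.85
position: [0.3363, 0.2489, 0.0895]
tool_rot: [[-0.814, 0.581, 0.002], [0.581, 0.814, 0.001], [-0.001, 0.002, -1.0]]
ft_force: [-1.2, -1.8, 5.3]
gripper_width: 0.0641
```

Request:
jog_arm(rows=[[0,0,0,0,0],[0,0,0,0,0],[0,0,0,0,0],[0,0,0,0,0],[0,0,0,0,0],[0,0,0,0,0],[0,0,0,0,0]])

```text
time: 14.43
position: [0.3363, 0.2489, 0.0895]
tool_rot: [[-0.814, 0.581, 0.002], [0.581, 0.814, 0.001], [-0.002, 0.002, -1.0]]
ft_force: [-0.5, -1.8, 5.5]
gripper_width: 0.0638
```

Request:
jog_arm(rows=[[0,0,0,15,0],[0,0,0,45,0],[0,0,0,80,0],[0,0,0,115,0],[0,20,-17,140,-0.06],[0,50,-42,150,-0.14],[0,80,-67,150,-0.22],[0,110,-93,150,-0.3],[0,140,-118,150,-0.38],[0,170,-143,150,-0.46],[0,200,-169,150,-0.534],[0,220,-186,150,-0.534]])

```text
time: 15.43
position: [0.558, 0.06, 0.2377]
tool_rot: [[-0.4, 0.916, 0.001], [0.916, 0.4, -0.001], [-0.002, 0.001, -1.0]]
ft_force: [0.4, -0.0, -2.7]
gripper_width: 0.064
```

Request:
jog_arm(rows=[[0,8,-7,0,0],[0,16,-13.5,0,0],[0,16,-13.5,0,0],[0,16,-13.5,0,0],[0,16,-13.5,0,0]])

```text
time: 15.85
position: [0.5702, 0.0505, 0.2383]
tool_rot: [[-0.405, 0.914, -0.001], [0.914, 0.405, 0.001], [0.001, -0.001, -1.0]]
ft_force: [0.0, 0.5, -2.6]
gripper_width: 0.0637
```

```bash
python3 - <<'E'
from h import *
s=arm.observe();print(s["time"],s["position"],np.arctan2(s["tool_rot"][1,1],s["tool_rot"][0,1]),s["ft_force"],s["gripper_width"])
C=np.array([.551,.0462]);ex=np.array([.404,-.915]);ey=np.array([.915,.404])
d=s["position"][:2]-C;print(d@ex,d@ey)
w=snap("wrist","w4.png")
wi=w["pixels"][:,:,::-1].copy()
for a,b,z,k,o in((93,60,56,(255,0,255),(0,0)),(82.5,20,93,(0,255,0),(-4,-37.5)),(22,32,s["position"][2]*1e3+31,(0,255,255),(d@ex*1e3,d@ey*1e3))):
    X=[np.r_[C+ex*(o[0]+sx*a)/1e3+ey*(o[1]+sy*b)/1e3,z/1e3] for sx,sy in((1,1),(1,-1),(-1,-1),(-1,1))]
    cv2.polylines(wi,[proj(w,X).round().astype(int).reshape(-1,1,2)],True,k,1)
cv2.imwrite("pics/w4b.png",wi)
E
```

```text
15.85 [0.57017208 0.05053421 0.23828877] 0.4171945894626646 [ 0.04412016  0.51318554 -2.61701083] 0.06365064432226226
0.003779716314586082 0.019293473627313526
```

View pics/w4b.png

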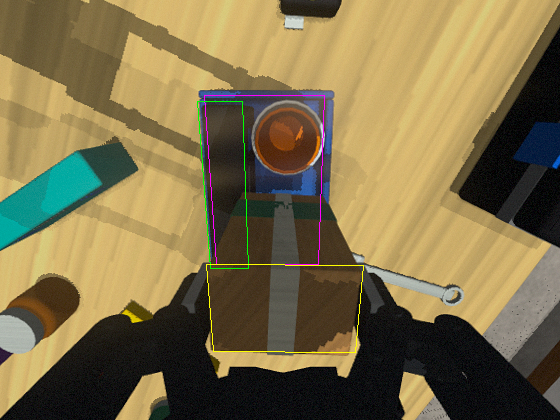

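The carton in hand matches its drawn top outline (yellow, edge at row 264). The case and crate outlines also fit, and the orange tub sits in the white one at (288,137). Lowering now.

Request:
jog_arm(rows=[[0,2.7,-0.7,-15,0],[0,2.7,-0.7,-40,0],[0,2.7,-0.7,-65,0],[0,2.7,-0.7,-85,0],[0,2.7,-0.7,-100,0],[0,2.7,-0.7,-113,0],[0,2.7,-0.7,-122,0],[0,2.7,-0.7,-129,0],[0,2.7,-0.7,-134,0],[0,2.7,-0.7,-137,0],[0,2.7,-0.7,-138,0]])

```text
time: 16.82
position: [0.5743, 0.0488, 0.1004]
tool_rot: [[-0.404, 0.915, 0.0], [0.915, 0.404, 0.0], [-0.0, 0.0, -1.0]]
ft_force: [-0.7, 0.3, -3.1]
gripper_width: 0.0638
```

Request:
jog_arm(rows=[[0,0,0,-1,0],[0,0,0,-2,0],[0,0,0,-3,0],[0,0,0,-3,0]])

```text
time: 17.15
position: [0.5746, 0.0486, 0.0977]
tool_rot: [[-0.404, 0.915, 0.001], [0.915, 0.404, 0.0], [-0.0, 0.001, -1.0]]
ft_force: [0.3, -0.2, -2.4]
gripper_width: 0.0639
```

Request:
jog_arm(rows=[[0,-0.7,1.5,0,0],[0,-0.7,1.5,-0.6,0],[0,-0.7,1.5,-1.2,0],[0,-0.7,1.5,-1.2,0]])

```text
time: 17.48
position: [0.5739, 0.05, 0.0976]
tool_rot: [[-0.404, 0.915, 0.001], [0.915, 0.404, -0.0], [-0.001, 0.001, -1.0]]
ft_force: [-2.5, -0.4, 5.5]
gripper_width: 0.0638
```

Request:
jog_arm(rows=[[0.15,0,0,0,0],[0.7,0,0,0,0],[0.7,0,0,0,0],[0.7,0,0,0,0],[0.7,0,0,10,0],[0.7,0,0,30,0],[0.7,0,0,60,0],[0.7,0,0,95,0],[0.7,0,0,130,0],[0.7,-5,-20,160,0],[0.7,-15,-50,165,0],[0.7,-27,-90,165,0]])

```text
time: 18.48
position: [0.5486, -0.0391, 0.2653]
tool_rot: [[-0.408, 0.913, 0.008], [0.913, 0.408, -0.0], [-0.004, 0.007, -1.0]]
ft_force: [0.5, -0.4, -0.7]
gripper_width: 0.0727
```

Request:
jog_arm(rows=[[1,-10,-28,0,-0.12],[1,-20,-57,0,-0.24],[1,-30,-86,0,-0.36],[1,-40,-115,0,-0.48],[1,-50,-143,0,-0.6],[1,-60,-172,0,-0.72],[1,-70,-200,0,-0.84],[1,-80,-229,0,-0.96],[1,-90,-258,0,-1.08],[1,-100,-287,0,-1.2],[1,-108,-310,0,-1.32],[1,-114,-328,0,-1.44]])

```text
time: 19.48
position: [0.4316, -0.37, 0.2618]
tool_rot: [[0.858, 0.514, 0.0], [0.514, -0.858, -0.001], [-0.0, 0.001, -1.0]]
ft_force: [0.3, 0.3, -1.0]
gripper_width: 0.0851
```

Request:
jog_arm(rows=[[1,0,0,0,-0.12],[1,0,0,0,-0.131],[1,0,0,0,-0.131],[1,0,0,0,-0.131]])

```text
time: 19.82
position: [0.4328, -0.3672, 0.2615]
tool_rot: [[0.914, 0.407, 0.0], [0.407, -0.914, -0.0], [0.0, 0.0, -1.0]]
ft_force: [-0.4, -0.6, -0.2]
gripper_width: 0.0855
```

```bash
python3 - <<'E'
from h import *
s=arm.observe();print(s["time"],s["position"],np.arctan2(s["tool_rot"][1,1],s["tool_rot"][0,1]),s["gripper_width"])
w=snap("wrist","w5.png");d=snap("top")
wi=w["pixels"][:,:,::-1].copy();t=np.linspace(0,6.28,60)
X=np.c_[.4325+.024*np.cos(t),-.3678+.024*np.sin(t),t*0+.172]
cv2.polylines(wi,[proj(w,X).round().astype(int).reshape(-1,1,2)],True,(255,0,255),1)
im=d["pixels"][:,:,::-1].copy()
im=cv2.resize(im[140:230,220:340],None,fx=3,fy=3,interpolation=cv2.INTER_CUBIC)
C=np.array([.551,.0462]);ex=np.array([.404,-.915]);ey=np.array([.915,.404])
X=[np.r_[C+ex*(6+sx*22)/1e3+ey*(22+sy*32)/1e3,.128] for sx,sy in((1,1),(1,-1),(-1,-1),(-1,1))]
cv2.polylines(im,[((proj(d,X)-[220,140]+.33)*3).round().astype(int).reshape(-1,1,2)],True,(255,0,255),1)
o=np.zeros((420,800,3),np.uint8);o[:,:440]=wi[:,60:500];o[:270,440:]=im;cv2.imwrite("pics/w5b.png",o)
E
```

```text
19.8167 [ 0.43275396 -0.36724317  0.26149963] -1.152006894340387 0.08546647391582551
```

View pics/w5b.png

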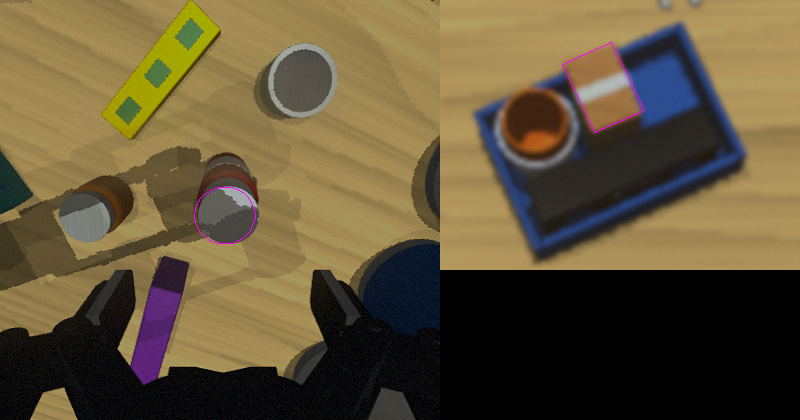

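The cap at about (227,214) lies within 2 px of its predicted circle and between the jaws. The carton stands in the crate where intended (right panel). I'm gripping the cap next.

Request:
jog_arm(rows=[[1,0,0,-20,0],[1,0,0,-50,0],[1,0,0,-80,0],[1,0,0,-105,0],[1,0,0,-117,0],[1,0,0,-121,0],[1,0,0,-121,0],[0.5,0,0,-121,0],[0,0,0,-121,0],[-0.4,0,0,-121,0],[-0.4,0,0,-121,0],[-0.4,0,0,-121,0]], grip_force=50)

```text
time: 20.92
position: [0.4335, -0.3689, 0.1418]
tool_rot: [[0.915, 0.404, 0.003], [0.404, -0.915, -0.003], [0.001, 0.004, -1.0]]
ft_force: [0.8, -0.2, 5.0]
gripper_width: 0.0463
```

Request:
jog_arm(rows=[[-0.4,0,0,0,0],[-0.4,0,0,0,0],[-0.4,0,0,0,0],[-0.4,0,0,0,0],[-0.4,0,0,0,0],[-0.4,0,0,0,0]])

```text
time: 21.42
position: [0.4335, -0.3689, 0.1418]
tool_rot: [[0.915, 0.404, 0.003], [0.404, -0.915, -0.003], [0.001, 0.004, -1.0]]
ft_force: [1.0, -1.4, 5.7]
gripper_width: 0.0467
```

Request:
jog_arm(rows=[[-0.4,0,0,15,0],[-0.4,0,0,40,0],[-0.4,0,0,75,0],[-0.4,0,0,110,0],[-0.4,8,18,135,0],[-0.4,20,45,145,0],[-0.4,34,78,145,0],[-0.4,49,112,145,0],[-0.4,64,146,145,0],[-0.4,79,180,145,0],[-0.4,94,214,145,0],[-0.4,109,248,145,0]])

```text
time: 22.42
position: [0.5411, -0.1177, 0.2842]
tool_rot: [[0.915, 0.404, -0.002], [0.404, -0.915, 0.001], [-0.002, -0.002, -1.0]]
ft_force: [0.8, -0.0, -2.3]
gripper_width: 0.0468
```

Request:
jog_arm(rows=[[-0.4,15,34,0,0],[-0.4,29,66,0,0],[-0.4,40,91,0,0],[-0.4,48,109,0,0],[-0.4,53,120.7,0,0],[-0.4,53,120.7,0,0],[-0.4,53,120.7,0,0],[-0.4,53,120.7,0,0],[-0.4,53,120.7,0,0]])

```text
time: 23.17
position: [0.594, -0.0005, 0.285]
tool_rot: [[0.915, 0.402, -0.001], [0.402, -0.915, -0.001], [-0.001, 0.0, -1.0]]
ft_force: [0.1, -0.4, -2.7]
gripper_width: 0.0466
```

```bash
python3 - <<'E'
from h import *
s=arm.observe();print(s["time"],s["position"],np.arctan2(s["tool_rot"][1,1],s["tool_rot"][0,1]),s["ft_force"],s["gripper_width"])
w=snap("wrist","w6.png")
wi=w["pixels"][:,:,::-1].copy();t=np.linspace(0,6.28,60)
C=np.array([.551,.0462]);ex=np.array([.404,-.915]);ey=np.array([.915,.404])
def poly(X,k): cv2.polylines(wi,[proj(w,X).round().astype(int).reshape(-1,1,2)],True,k,1)
p=s["position"]
for r,z,k in((.029,-.142,(255,0,255)),(.029,-.014,(0,255,255))): poly(np.c_[p[0]+r*np.cos(t),p[1]+r*np.sin(t),t*0+p[2]+z],k)
for a,b,z,k,o in((93,60,56,(255,0,255),(0,0)),(82.5,20,93,(0,255,0),(-4,-37.5)),(22,32,128,(255,255,0),(6,22))):
    poly([np.r_[C+ex*(o[0]+sx*a)/1e3+ey*(o[1]+sy*b)/1e3,z/1e3] for sx,sy in((1,1),(1,-1),(-1,-1),(-1,1))],k)
cv2.imwrite("pics/w6b.png",wi)
E
```

```text
23.1667 [ 5.93965864e-01 -4.59700655e-04  2.85033178e-01] -1.1565832511333876 [ 0.13046167 -0.41398133 -2.74215709] 0.04664241258358455
```

View pics/w6b.png

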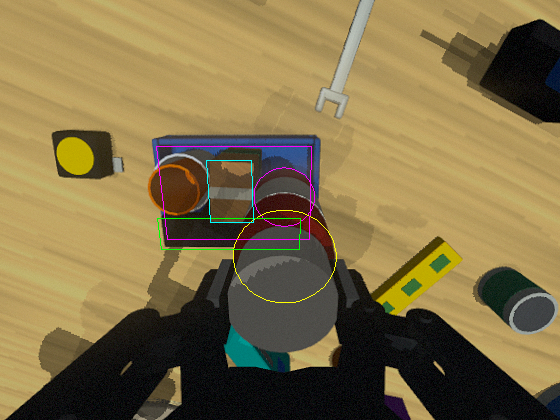

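Looking from above, the can's base circle falls between the carton (right edge about col 253) and the crate wall (about col 311), with the outlines agreeing. Lowering now.

Request:
jog_arm(rows=[[-0.4,1,0,-20,0],[-0.4,1,0,-45,0],[-0.4,1,0,-65,0],[-0.4,1,0,-82,0],[-0.4,1,0,-97,0],[-0.4,1,0,-109,0],[-0.4,1,0,-118,0],[-0.4,1,0,-125,0],[-0.4,1,0,-129,0],[-0.4,1,0,-132,0],[-0.4,1,0,-132,0]])

```text
time: 24.13
position: [0.5956, 0.0007, 0.153]
tool_rot: [[0.915, 0.404, -0.0], [0.404, -0.915, -0.0], [-0.0, 0.0, -1.0]]
ft_force: [-0.7, -0.2, -2.6]
gripper_width: 0.0469
```

Request:
jog_arm(rows=[[-0.4,0,0,-1,0],[-0.4,0,0,-2,0],[-0.4,0,0,-3,0],[-0.4,0,0,-3,0]])

```text
time: 24.47
position: [0.5956, 0.001, 0.1503]
tool_rot: [[0.915, 0.404, 0.0], [0.404, -0.915, -0.0], [0.0, 0.0, -1.0]]
ft_force: [0.5, -1.1, -3.5]
gripper_width: 0.0465
```

Still carrying the weight, so about 1 mm to go.

Request:
jog_arm(rows=[[-0.4,0,0,-0.7,0],[-0.4,0,0,-1.4,0],[-0.4,0,0,-2,0],[-0.4,0,0,-2,0]])

```text
time: 24.8
position: [0.5962, 0.001, 0.1498]
tool_rot: [[0.915, 0.404, 0.002], [0.404, -0.915, 0.0], [0.002, 0.001, -1.0]]
ft_force: [-1.3, -0.2, 5.3]
gripper_width: 0.0462
```

Request:
jog_arm(rows=[[-0.2,0,0,0,0],[0.3,0,0,0,0],[0.5,0,0,0,0],[0.5,0,0,0,0],[0.5,0,0,5,0],[0.5,0,0,20,0],[0.5,0,0,45,0],[0.5,0,0,75,0],[0.5,0,0,105,0],[0.5,-10,-30,120,0],[0.5,-22,-65,120,0],[0.5,-34,-100,120,0]])

```text
time: 25.8
position: [0.5622, -0.0998, 0.2702]
tool_rot: [[0.914, 0.406, 0.004], [0.406, -0.914, -0.001], [0.003, 0.003, -1.0]]
ft_force: [0.1, -1.5, -0.9]
gripper_width: 0.0643
```

Request:
jog_arm(rows=[[0.5,-14,-38,0,0],[0.5,-28,-76,0,0],[0.5,-42,-114,0,0],[0.5,-56,-150,0,0],[0.5,-56,-150,0,0],[0.5,-56,-150,0,0],[0.5,-56,-150,0,0]])

```text
time: 26.38
position: [0.5057, -0.2488, 0.2683]
tool_rot: [[0.915, 0.403, 0.0], [0.403, -0.915, 0.001], [0.001, -0.001, -1.0]]
ft_force: [0.2, 0.6, 0.0]
gripper_width: 0.0643
```

```bash
python3 - <<'E'
from h import *
s=arm.observe();print(s["time"],s["position"],s["ft_force"])
a=snap("top","f1.png");b=snap("side","f2.png");t=np.linspace(0,6.28,60)
C=np.array([.551,.0462]);ex=np.array([.404,-.915]);ey=np.array([.915,.404])
def mk(d,x,y,w,h,f):
    im=cv2.resize(d["pixels"][y:y+h,x:x+w,::-1].copy(),None,fx=f,fy=f,interpolation=cv2.INTER_CUBIC)
    def P(X,k): cv2.polylines(im,[((proj(d,X)-[x,y]+.33)*f).round().astype(int).reshape(-1,1,2)],True,k,1)
    def ci(cx,cy,r,z,k): P([np.r_[C+ex*(cx+r*np.cos(q))/1e3+ey*(cy+r*np.sin(q))/1e3,z/1e3] for q in t],k)
    ci(-55,22,34,93,(255,0,255));ci(-55,22,27.5,120,(255,255,0));ci(60.5,21,24,180,(0,255,255))
    for aa,bb,z,k,o in((22,32,128,(255,0,255),(6,22)),(82.5,20,93,(0,255,0),(-4,-37.5))):
        P([np.r_[C+ex*(o[0]+sx*aa)/1e3+ey*(o[1]+sy*bb)/1e3,z/1e3] for sx,sy in((1,1),(1,-1),(-1,-1),(-1,1))],k)
    return im
A=mk(a,220,130,130,100,3);B=mk(b,220,150,100,100,4)
o=np.zeros((400,790,3),np.uint8);o[:300,:390]=A;o[:,390:]=B;cv2.imwrite("pics/f3.png",o)
E
```

```text
26.3833 [ 0.50565193 -0.24882194  0.26826514] [0.18743261 0.56828901 0.02876934]
```

View pics/f3.png

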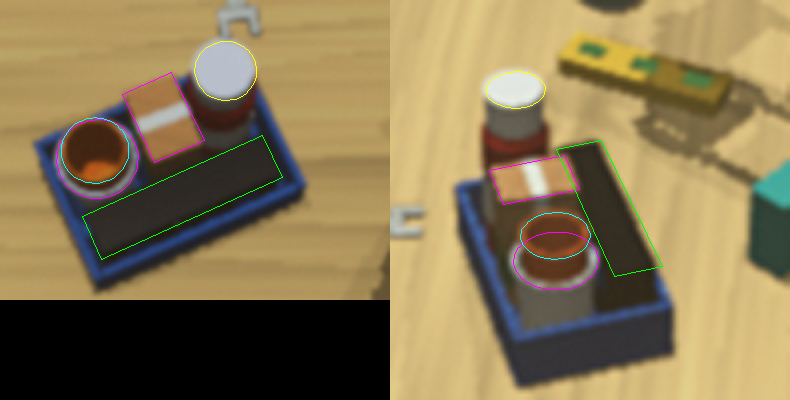

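Both views show every top face on its outline at the expected height, upright, and the case in place. Handing in.

```bash
python3 -c "
from bench import arm
print(arm.job_done())"
```

```text
the job is handed in; nothing more can be done
None
```

I packed the crate and handed the job in at about 26 s of the 72 s allowed. The white tub, carton and spray can stand in a row beside the case, and the orange tub is nested in the white one. The arm was clear of everything at hand-in.

My last check drew the expected outlines over the top and side camera views. The orange rim, carton top, can cap and case top all fit within about 1–2 px (roughly 2–4 mm) in both views, so everything looks upright and seated. The white rim matched where it was visible.

The highest force I saw was 14.8 N, when setting down the white tub. No check failed or disagreed, but I did not measure the bystanders' positions again at the end; nothing touched them during the moves.

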